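# Level the duplicator's feed shelf and hold it down on its foot

## Robot

A 6-joint arm with a two-finger parallel gripper is mounted at the origin on the work surface. World frame = base frame: x ahead of the robot, y to its left, z up, the work surface at z = 0. Lengths are in m, angles in rad, forces in N, time in s.
With the tool pointing down it reaches from about 0.4 to 0.825 m from the base axis. Payload 7 kg.
Tool frame: the origin (TCP) lies midway between the tips of the shut fingers; the grasp point (between the pads) lies 19 mm behind it; y points along the fingers, z is the direction in which the jaws open and shut, and the axes are right-handed (so a half turn about y gives the same grasp; the last joint's range is limited). The gripper opens to 88 mm and grips with 3 to 60 N. Pads are 19 mm wide; open, the fingers measure 130 mm over their backs; the gripper's body (78 mm by 193 mm) begins 47 mm behind the grasp point.
Start: joints at [-0.817, 0.359, 0.012, 0, -1.224, -0.288], TCP at [0.303, -0.603, 0.227] pointing down, gripper open.
Joint ranges: [-3.07, 3.07], [-1.43, 2.12], [-1.02, 1.25], [-3.03, 1.67], [-3.05, -0], [-3.03, 3.03]. Speed limits (rad/s): [2.39, 2.39, 3.01, 3.14, 3.14, 3.14].

## Interface

Orientations are given as [roll, pitch, yaw] about the fixed x, y, z axes, in that order (R = Rz(yaw) Ry(pitch) Rx(roll)).
In Python, from station import arm gives the robot as it stands.
- The arm moves only by the tool move_arm, never from a script. Its argument "deltas" is a list of rows, each an object with "dp": the shift along the tool's x, y, z in mm, a list of three; "rotation": the turn, a rotation vector about the tool's x, y, z in degrees, a list of three. A call has 1 to 5 rows; each row shifts and turns the pose as measured when the row begins, along the tool's axes as they then stand; what a row does not reach is not made up. A row lasts 1/12 s, in which the tool goes at most 41.7 mm and 7.16 degrees, less where a joint would pass 70% of its speed; a pose out of reach is approached as far as the arm can. A call is refused whole if a number of a shift passes 41.7 or a number of a turn 7.16, either way. A call with a gripper value outside its range is refused whole. "jaw" is the closure in counts, from 0 (fully open) to 255 (shut), set as the call begins (left out, the last holds). The fingers move at their own pace and stop on an object; "squeeze" is the grip in N (left out, the last holds). Time passes only in rows, so rows that do not move let the fingers close. It gives the time, the measured TCP pose, the force and the opening at its end, in the units of the state.
- arm.get_state(): the state, without advancing time (a new reading comes with each control period).
- arm.grab_frame(name): name is "side" or "top" or "wrist"; returns a dict with "pixels" (400x640x3 uint8, red, green, blue), "z_map" (400x640 float32, m along the optical axis (not along the pixel's ray), 0 where there is no reading), "fx", "fy", "cx", "cy" (pixels), "k1" (the pictures are not rectified: a ray, as slopes to the right and down, at radius r is drawn at 1 + k1 r^2 times it, then the intrinsics apply), "cam_to_world" (4x4, takes a point from camera to world coordinates); the wrist camera has in their place "mount" (4x4, takes a point from camera to tool coordinates, whose origin is the TCP and whose axes are the tool frame's). Camera axes: x right, y down, z forward; pixel columns grow to the right and rows downward; lengths in m; the calibration is good to about 2 mm. A picture is of the moment at which its call begins: read the wrist's pose just before it.
- arm.job_done(): hands the job in, once; it reports no verdict.
The state is a dict: "t": time; "q": joint angles; "qd": joint speeds; "joint_efforts": joint torques, N m; "eef_pos": TCP position; "ee_rot": TCP orientation; "force": force on the tool from outside, world axes, zero at the start; "moment": the same for the moment, N m; "width": finger opening in m.
Only numpy, scipy, OpenCV 4.12 (cv2) and the standard library are available. Lean on these libraries where they do the work, as an engineer would, in place of code of your own. Each camera call takes 0.05 s, during which the arm holds its last target.

## Task

The disk duplicator only feeds straight when its fold-up feed shelf is level: lay the blue spirit level flat on the middle of the shelf, its length pointing straight out from the machine, and let go of it. Then take the red wing knob of the levelling foot, press the sprung shelf down until the foot stands firmly on the coaster below it, and turn the knob until the bubble stays between the two black lines while you press. Finish holding on to the knob, with the shelf still pressed down on its foot and the bubble centred, and leave all other things, the coaster included, where they are.

Things in the scene. Friction and masses are not known exactly. Their poses are not given: they have to be found in the camera images.
- machine: beige disk duplicator, fixed, 340 mm (its x) by 270 mm (its y) by 170 mm high. Its origin lies on the table below the middle of the front from which the feed shelf sticks out; its y axis points out of that front along the shelf, x runs along the hinge, z up. Its casing lies at y below -4 mm
- shelf_middle (a point): the dark grey steel feed shelf, 240 mm (x) by 240 mm (y), 6 mm thick, its upper face 75 mm above the table when level, with 8 mm high guides along both sides; this point lies on its upper face, near its middle, 115 mm from the hinge; y points out from the machine, z is normal to the shelf
- shelf (a joint): tilt of the shelf about its hinge at the machine, rad: 0 level, positive with the free edge up. Springs lift it to its upper stop at 0.035; about 4 to 6 N on the knob overcomes them, then it moves down freely until the foot meets the coaster
- knob_wing (a point): the red wing of the knob of the levelling foot, on a lug at the middle of the shelf's free edge, 275 mm from the hinge: wing 50 mm long (this point's x), 13 mm thick (y), 30 mm high, standing on a black disc of 50 mm diameter whose upper face is 9 mm above the shelf. This point is the middle of the wing, 26 mm above the shelf's face, on the knob's axis; the wing's top is 13 mm higher
- knob (a joint): turn of the knob, rad, positive clockwise seen from above, range -2.4 to 2.4. Clockwise screws the foot down out of the shelf, 14 mm per full turn (2.23 mm per rad), which raises the shelf's free edge when the shelf is pressed on its foot; some friction (0.12 N m) holds it where it is left
- foot_pad (a point): middle of the underside of the levelling foot (rubber pad, 32 mm diameter, on a steel screw) below the knob; it hangs 6 to 13 mm above a coaster while nobody presses the shelf
- level_middle (a point): blue pocket spirit level, 160 mm long (x), 28 mm wide (y), block 32 mm high (41 mm over the vial in its top), 350 g, lying on the table at first; this point is the centre of the block, 16 mm above its underside; x along the level, z up
- bubble_middle (a point): middle of the white bubble in the green vial on top of the level. It moves along the level's x axis: straight above level_middle it is centred; it goes 30 mm per degree of slope towards the higher end, stopped 30 mm either way. The bubble is 24 mm long, the two black lines stand 32 mm apart (inner edges), so it is between them within 4 mm. It settles in 1 to 1.5 s
- coaster_yellow: yellow ceramic coaster, loose, 96 mm diameter, 10 mm thick; origin at the middle of its underside. Either this or the cork coaster lies under the foot
- coaster_cork: cork coaster, loose, 96 mm diameter, 5 mm thick; origin at the middle of its underside
- faceplate: chrome drive faceplate, loose, 42 by 148 by 6 mm, lying flat; origin at the middle of its underside; not needed
- fan_shroud: grey plastic fan shroud, loose, 120 by 120 by 25 mm; origin at the middle of its underside; not needed
- disk_stack: stack of eight 90 mm disks, loose, 27 mm high; origin at the middle of its underside; not needed
- screwdriver: screwdriver lying on the table, loose; not needed
Things that resemble listed ones, but are neither listed nor needed, are in the scene too. Several things have the shape of the coaster_cork; the one meant has the colours described above.

How it is judged:
On the way, in this order (a step that is already met when the one before it is completed fails the run):
1. the spirit level lies on the middle of the shelf, pointing straight out from the machine, let go (contact force between level and shelf above 0.5 N and contact force between the fingers and level below 0.05 N and x of level_middle in the frame of shelf_middle between -0.05 and 0.05 m and y of level_middle in the frame of shelf_middle between -0.045 and 0.045 m and angle between the x axis of level_middle and the y axis of shelf_middle, either way round below 0.2 rad and angle between level_middle's own z axis and vertical below 0.1 rad), for 0.2 s.
2. the shelf is pressed down by the knob until its foot stands on the coaster ((contact force between foot and coaster_yellow above 3 N or contact force between foot and coaster_cork above 3 N) and contact force between the fingers and knob above 3 N), for 0.3 s.
At the end, for the whole second after the job is handed in: Fingers still on the knob (over 3 N) and foot pressed on its coaster with over 3 N; bubble within 4 mm of centre; level lying free on the shelf, within 50 mm (along the hinge) and 45 mm of its middle, within 0.2 rad of square to the hinge. All held for the last second (all of step 1 and all of step 2 and x of bubble_middle in the frame of level_middle between -0.004 and 0.004 m); the arm keeps its last pose, push and grip.
It fails at once if a coaster is shifted by more than 15 mm (distance of any of coaster_yellow, coaster_cork from where it was at the start of the episode above 0.015 m).
It fails at once if another thing on the table is shifted by more than 20 mm (distance of any of faceplate, fan_shroud, disk_stack, screwdriver from where it was at the start of the episode above 0.02 m).
It also fails if it takes over 58 s, if anything falls off the work surface, if the arm or the gripper's body presses on something with over 40 N, if the wrist force passes 120 N, or if a joint passes its speed limit or range.

## Working session

There is one attempt and no reset: what is moved stays moved. The work goes in short steps, Python scripts to look and compute and a tool call to move; the robot and the scene stay as the last step left them, time stands still between calls to the robot, and variables do not carry over. Pictures are saved under pics/ and viewed, and the job is handed in when it is done.

Besides the shell and the picture viewer there is one more tool, called after ">>>" as name(argument=value, ...) on one line, values as JSON. move_arm: Moves the arm, as the interface text tells. Its arguments: {"type":"object","properties":{"deltas":{"type":"array","items":{"type":"object","properties":{"dp":{"type":"array","items":{"type":"number"}},"rotation":{"type":"array","items":{"type":"number"}}}}},"jaw":{"type":"number"},"squeeze":{"type":"number"}},"required":["deltas"]}

```bash
mkdir -p pics; ls
cat > h.py <<'E'
import numpy as np, cv2
from scipy.spatial.transform import Rotation as R
from station import arm
def save(n,f): cv2.imwrite('pics/'+n+'.png',f['pixels'][:,:,::-1])
def ray(f,u,v,T=None):
    T=f.get('cam_to_world') if T is None else T
    T=np.array(T)
    K=np.array([[f['fx'],0,f['cx']],[0,f['fy'],f['cy']],[0,0,1.]])
    p=cv2.undistortPoints(np.array([[[u,v]]],float),K,np.array([f['k1'],0,0,0.]))[0,0] if True else 0
    return T[:3,3],T[:3,:3]@np.array([p[0],p[1],1])
def onz(f,u,v,z,T=None):
    o,d=ray(f,u,v,T); return o+d*(z-o[2])/d[2]
def dep(f,u,v,T=None):
    o,d=ray(f,u,v,T); return o+d*f['z_map'][int(round(v)),int(round(u))]
def toolT(s):
    T=np.eye(4);T[:3,:3]=R.from_euler('xyz',s['ee_rot']).as_matrix();T[:3,3]=s['eef_pos'];return T
E
python3 - <<'E'
from h import *
s=arm.get_state();print(s)
for n in ['side','top','wrist']:
    f=arm.grab_frame(n);save(n+'0',f);np.savez('pics/'+n+'0.npz',**f)
    print(n,f['k1'],f['fx'],f.get('cam_to_world',f.get('mount')))
E
```

```text
pics
{'t': 0.0, 'q': array([-8.16949731e-01,  3.59413404e-01,  1.10301852e-02, -3.55083585e-04,
       -1.22408356e+00, -2.88112573e-01]), 'qd': array([-1.32900485e-03,  3.68738712e-04,  4.14185260e-04,  1.04125224e-03,
        7.75420136e-05, -3.26937453e-04]), 'joint_efforts': array([-1.86363519e-03, -5.82711160e+01,  2.93043995e+01,  6.99663609e+00,
        7.02067206e-03, -1.62235733e-04]), 'eef_pos': array([ 0.30288577, -0.60266953,  0.22559216]), 'ee_rot': array([-1.56909988e+00,  1.54656948e-04,  4.65613215e-01]), 'force': array([-0.33808781,  0.08194275, -0.0226756 ]), 'moment': array([ 0.01032437, -0.00309323, -0.00970541]), 'width': 0.08789557075529779}
side -0.16922404901919155 513.5123955437796 [[-0.99889183 -0.00512592  0.04678508  0.47494942]
 [-0.04328819  0.49022479 -0.87052041  1.34517152]
 [-0.01847298 -0.87158096 -0.48990343  0.87758682]
 [ 0.          0.          0.          1.        ]]
top -0.06463892122658321 381.29206587667113 [[-0.01228167 -0.99147584  0.12971056  0.39185161]
 [-0.9997351   0.01470077  0.01770899 -0.03709149]
 [-0.01946488 -0.1294587  -0.99139375  1.57404725]
 [ 0.          0.          0.          1.        ]]
wrist 0.01692492458340979 327.9703820772884 [[-8.78080743e-04  9.65135995e-01  2.61747475e-01 -7.07094277e-02]
 [-6.95188813e-05 -2.61747634e-01  9.65136349e-01 -1.57627157e-01]
 [ 9.99999612e-01  8.29271251e-04  2.96930731e-04  2.92138705e-04]
 [ 0.00000000e+00  0.00000000e+00  0.00000000e+00  1.00000000e+00]]
```

View pics/side0.png

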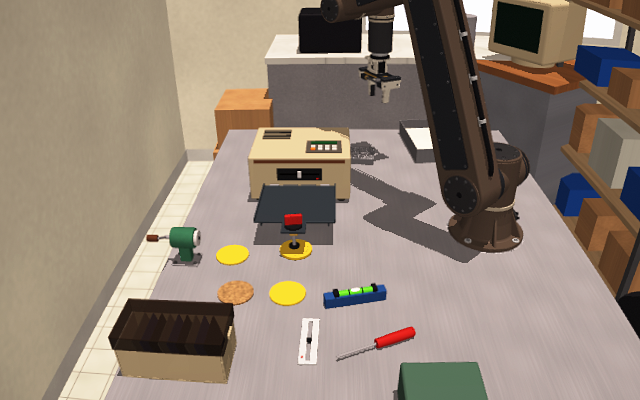

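View pics/top0.png

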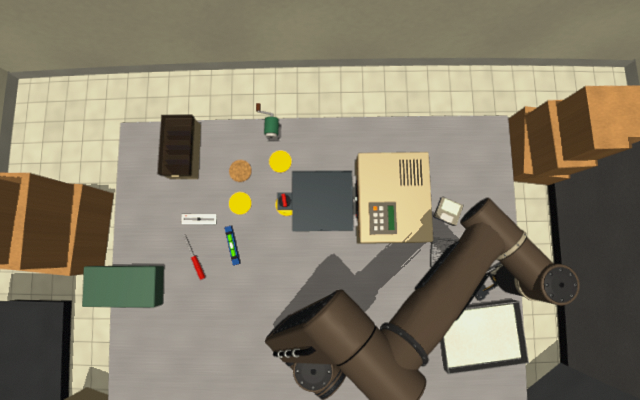

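View pics/wrist0.png

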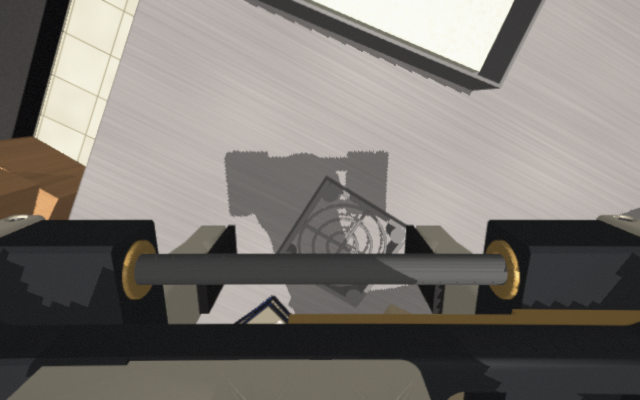

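The side view shows the foot over a yellow coaster at about (295,248) and the level at (355,296). In the top view the level is at (232,245), the knob at (285,200) and the shelf spans (292..353, 171..231). Now I'll measure them.

Run:
```python
from h import *
def ld(n):
    z=np.load('pics/%s.npz'%n);return {k:(z[k] if z[k].ndim else float(z[k])) for k in z}
for n in ['top0','side0']:
    f=ld(n);hsv=cv2.cvtColor(f['pixels'],cv2.COLOR_RGB2HSV);H,S,V=cv2.split(hsv)
    ms={'blue':(H>100)&(H<125)&(S>150)&(V>50),'green':(H>45)&(H<70)&(S>180)&(V>120),'red':((H<5)|(H>174))&(S>180)&(V>90),'yellow':(H>22)&(H<32)&(S>180)&(V>120)}
    for k,m in ms.items():
        c,l,st,ce=cv2.connectedComponentsWithStats(m.astype(np.uint8))
        for i in range(1,c):
            if st[i,4]<15: continue
            ys,xs=np.nonzero(l==i)
            P=np.array([dep(f,x,y) for x,y in zip(xs,ys) if f['z_map'][y,x]>0])
            r=cv2.minAreaRect(np.c_[xs,ys].astype(np.float32))
            print(n,k,st[i],ce[i].round(1),'med',np.median(P,0).round(4),'lo',np.percentile(P,2,axis=0).round(3),'hi',np.percentile(P,98,axis=0).round(3))
            if k=='blue':
                Q=P[P[:,2]>0.02][:,:2];print(cv2.minAreaRect(Q.astype(np.float32)))
f=ld('top0')
# shelf mask
hsv=cv2.cvtColor(f['pixels'],cv2.COLOR_RGB2HSV)
pts=[]
for v in range(160,240):
  for u in range(270,440):
    p=dep(f,u,v); pts.append((u,v,*p))
pts=np.array(pts)
sh=pts[(pts[:,4]>0.065)&(pts[:,4]<0.11)&(pts[:,0]>288)]
print('shelf',cv2.minAreaRect(sh[:,2:4].astype(np.float32)),sh[:,4].min(),sh[:,4].max())
A=np.c_[sh[:,2:4],np.ones(len(sh))];c=np.linalg.lstsq(A,sh[:,4],rcond=None)[0];print(c)
m=pts[(pts[:,4]>0.155)&(pts[:,4]<0.19)];print('mach',cv2.minAreaRect(m[:,2:4].astype(np.float32)))
```

```text
top0 blue [225 227  14  38 100] [232.9 245.9] med [0.408  0.3217 0.0328] lo [0.342 0.303 0.024] hi [0.491 0.356 0.041]
((0.4175734519958496, 0.329406201839447), (0.15366238355636597, 0.02661045268177986), 13.300869941711426)
top0 green [228 234   5   9  26] [229.7 237.8] med [0.4464 0.337  0.0399] lo [0.432 0.329 0.032] hi [0.462 0.345 0.046]
top0 green [231 248   4   8  24] [232.6 251.8] med [0.39   0.3236 0.04  ] lo [0.378 0.317 0.033] hi [0.404 0.332 0.045]
top0 red [282 194   5  13  50] [283.9 200.1] med [0.5868 0.1081 0.1223] lo [0.565 0.1   0.09 ] hi [0.61  0.119 0.129]
top0 red [192 256  13  23 123] [197.7 267.4] med [0.3266 0.4711 0.0232] lo [0.288 0.449 0.013] hi [0.371 0.495 0.03 ]
top0 yellow [269 151  22  21 369] [279.8 161.1] med [0.7687 0.1369 0.0054] lo [ 0.727  0.096 -0.003] hi [0.81  0.179 0.013]
top0 yellow [229 192  22  22 380] [239.6 202.8] med [0.5932 0.3056 0.0053] lo [ 0.553  0.264 -0.002] hi [0.635 0.347 0.013]
top0 yellow [278 210  14   6  68] [285.2 212.1] med [0.5519 0.1149 0.0098] lo [0.539 0.09  0.003] hi [0.561 0.143 0.018]
side0 blue [ 574   45   66   4
[... 1211 characters left out ...]
 0.008] hi [0.374 0.504 0.028]
side0 yellow [283 242  29  16 145] [301.  251.6] med [0.5602 0.1394 0.0111] lo [0.543 0.082 0.007] hi [0.614 0.157 0.015]
side0 yellow [216 245  33  19 479] [232. 254.] med [0.7705 0.1389 0.0051] lo [0.728 0.095 0.001] hi [0.813 0.18  0.009]
side0 yellow [270 281  35  24 656] [287.1 292.6] med [0.5953 0.3074 0.0051] lo [0.554 0.263 0.001] hi [0.637 0.351 0.01 ]
shelf ((0.5914492011070251, -0.039911508560180664), (0.31318801641464233, 0.26542991399765015), 0.03238285705447197) 0.06507481579573482 0.10907241107990417
[-0.00166142  0.03411269  0.08226811]
mach ((0.5788843631744385, -0.30823686718940735), (0.2775757312774658, 0.2979526221752167), 89.12882995605469)
```

Run:
```python
import cv2
a=cv2.imread('pics/top0.png')[140:290,170:370];cv2.imwrite('pics/c1.png',cv2.resize(a,None,fx=4,fy=4,interpolation=cv2.INTER_CUBIC))
a=cv2.imread('pics/side0.png')[170:330,220:420];cv2.imwrite('pics/c2.png',cv2.resize(a,None,fx=3.7,fy=3.7,interpolation=cv2.INTER_CUBIC))
```

```text
(no output)
```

View pics/c1.png

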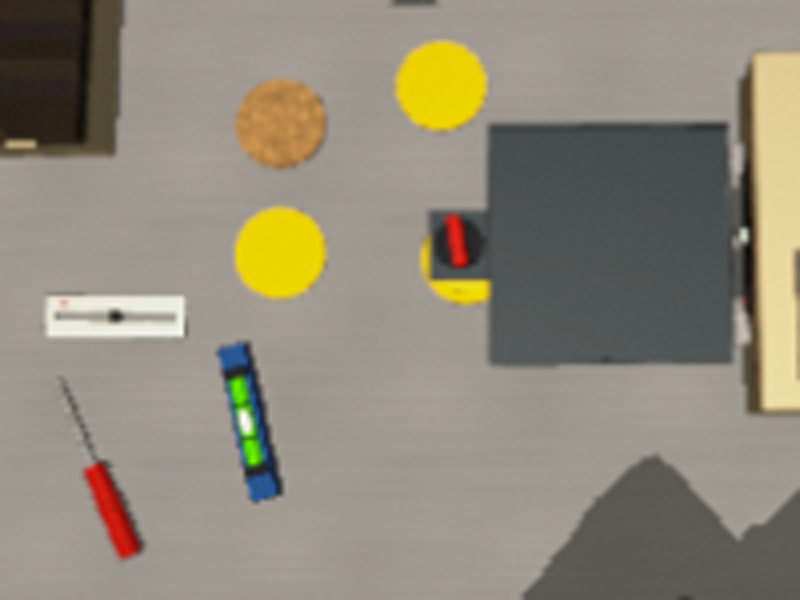

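View pics/c2.png

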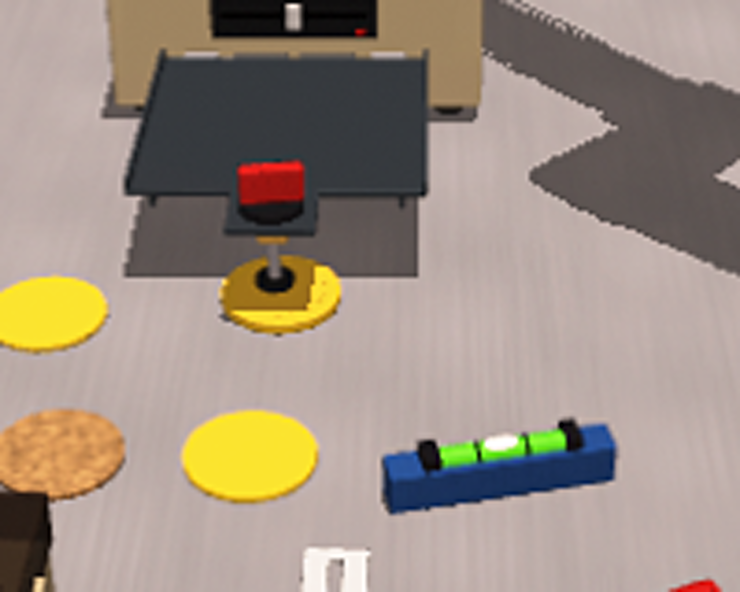

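The foot hangs over the yellow coaster with its wing nearly along world x, and the level is at yaw of about 12°. Next I'll work out the shelf corners, then move in.

```bash
cat >> h.py <<'E'
def plan(target,yaw_deg=None,maxd=38,maxr=7.0):
    """print rows in tool axes to get to target (tool assumed down)"""
    s=arm.get_state();M=toolT(s)[:3,:3]
    d=M.T@(np.array(target)-s['eef_pos'])*1000
    yaw=np.degrees(s['ee_rot'][2]); dr=0 if yaw_deg is None else (yaw-yaw_deg+180)%360-180  # about tool y
    print('pos',s['eef_pos'].round(4),'rot',np.degrees(s['ee_rot']).round(2),'t',round(s['t'],2),'F',s['force'].round(1),'w',round(s['width'],4))
    print('tool shift mm',d.round(1),'turn about tool y',round(dr,2),'tilt err vec',np.degrees(R.from_matrix(M.T@R.from_euler('xyz',[-np.pi/2,0,s['ee_rot'][2]]).as_matrix()).as_rotvec()).round(2),'rows',np.ceil(max(np.linalg.norm(d)/maxd,abs(dr)/maxr)))
E
python3 - <<'E'
from h import *
z=np.load('pics/top0.npz');f={k:(z[k] if z[k].ndim else float(z[k])) for k in z}
for (x,y,h) in [(488,124,.09),(727,124,.083),(488,362,.09),(732,362,.083),(457,241,.121)]:
    print(onz(f,170+x/4-.4,140+y/4-.4,h).round(4))
for a in [(0.45,-0.4,.225),(0.55,-0.1,.225)]: plan(a,12.5)
E
```

```text
[0.7086 0.081  0.09  ]
[ 0.7062 -0.1567  0.083 ]
[0.4725 0.082  0.09  ]
[ 0.4696 -0.1557  0.083 ]
[0.5876 0.1089 0.121 ]
pos [ 0.3029 -0.6028  0.2259] rot [-8.993e+01  1.000e-02  2.668e+01] t 0.15 F [ 0.6 -0.1  0.6] w 0.0874
tool shift mm [222.5   1.  115.1] turn about tool y 14.18 tilt err vec [-0.07 -0.   -0.01] rows 7.0
pos [ 0.3029 -0.6028  0.2259] rot [-8.993e+01  1.000e-02  2.668e+01] t 0.15 F [ 0.6 -0.1  0.6] w 0.0874
tool shift mm [446.5   1.2 338.3] turn about tool y 14.18 tilt err vec [-0.07 -0.   -0.01] rows 15.0
```

>>> move_arm(deltas=[{"dp": [36, 0, 19], "rotation": [0, 0, 0]}, {"dp": [36, 0, 19], "rotation": [0, 0, 0]}, {"dp": [36, 0, 19], "rotation": [0, 0, 0]}, {"dp": [36, 0, 19], "rotation": [0, 0, 0]}, {"dp": [36, 0, 19], "rotation": [0, 0, 0]}])

```text
t: 0.57
eef_pos: [0.4191, -0.4373, 0.222]
ee_rot: [-1.565, 0.003, 0.453]
force: [1.0, 0.2, -1.1]
width: 0.0877
```

>>> move_arm(deltas=[{"dp": [30, 0, 28], "rotation": [0, 0, 0]}, {"dp": [28, 0, 30], "rotation": [0, 0, 0]}, {"dp": [26, 0, 32], "rotation": [0, 0, 0]}, {"dp": [26, 0, 32], "rotation": [0, 0, 0]}, {"dp": [20, 0, 36], "rotation": [0, 0, 0]}])

```text
t: 0.98
eef_pos: [0.4691, -0.2359, 0.2203]
ee_rot: [-1.564, 0.005, 0.453]
force: [1.2, 0.1, -0.2]
width: 0.0876
```

```bash
python3 -c "
from h import *
plan((.42,.333,.2),12.5)"
```

```text
pos [ 0.4691 -0.2359  0.2203] rot [-89.59   0.3   25.98] t 0.98 F [ 1.2  0.1 -0.2] w 0.0876
tool shift mm [205.2  23.  532.8] turn about tool y 13.48 tilt err vec [-0.41 -0.   -0.3 ] rows 16.0
```

>>> move_arm(deltas=[{"dp": [15, 0, 38], "rotation": [0, 3, 0]}, {"dp": [15, 0, 38], "rotation": [0, 3, 0]}, {"dp": [15, 0, 38], "rotation": [0, 3, 0]}, {"dp": [14, 0, 38], "rotation": [0, 3, 0]}, {"dp": [12, 0, 38], "rotation": [0, 3, 0]}])

```text
t: 1.4
eef_pos: [0.469, -0.0278, 0.2207]
ee_rot: [-1.565, 0.007, 0.182]
force: [1.8, 0.6, -0.3]
width: 0.0877
```

>>> move_arm(deltas=[{"dp": [8, 0, 40], "rotation": [0, 0, 0]}, {"dp": [8, 0, 40], "rotation": [0, 0, 0]}, {"dp": [8, 0, 40], "rotation": [0, 0, 0]}, {"dp": [5, 0, 40], "rotation": [0, 0, 0]}, {"dp": [5, 0, 40], "rotation": [0, 0, 0]}])

```text
t: 1.82
eef_pos: [0.4641, 0.1805, 0.2227]
ee_rot: [-1.563, 0.005, 0.179]
force: [2.1, -0.4, -0.4]
width: 0.0879
```

```bash
python3 -c "
from h import *
plan((.42,.333,.2),12.5)"
```

```text
pos [0.4641 0.1805 0.2227] rot [-89.58   0.27  10.24] t 1.82 F [ 2.1 -0.4 -0.4] w 0.0879
tool shift mm [-16.2  24.  157.7] turn about tool y -2.26 tilt err vec [-0.42 -0.   -0.27] rows 5.0
```

>>> move_arm(deltas=[{"dp": [-3, 5, 38], "rotation": [-0.2, -1, -0.1]}, {"dp": [-3, 5, 38], "rotation": [-0.2, -1, -0.1]}, {"dp": [-4, 5, 36], "rotation": [0, 0, 0]}, {"dp": [-4, 5, 24], "rotation": [0, 0, 0]}, {"dp": [0, 0, 0], "rotation": [0, 0, 0]}])

```text
t: 2.23
eef_pos: [0.4197, 0.3243, 0.2023]
ee_rot: [-1.57, -0.001, 0.221]
force: [0.5, 0.4, 0.1]
width: 0.0874
```

```bash
cat > lv.py <<'E'
from h import *
import sys
s=arm.get_state();f=arm.grab_frame('wrist');T=toolT(s)@np.array(f['mount']);n=sys.argv[1]
save(n,f)
H,S,V=cv2.split(cv2.cvtColor(f['pixels'],cv2.COLOR_RGB2HSV))
m=(((H>100)&(H<125)&(S>150)&(V>40))|((H>45)&(H<70)&(S>180)&(V>100))).astype(np.uint8)
m=cv2.morphologyEx(m,cv2.MORPH_CLOSE,np.ones((25,25)))
c,l,st,ce=cv2.connectedComponentsWithStats(m);i=1+st[1:,4].argmax();print(st[i],ce[i])
ys,xs=np.nonzero(l==i)
P=np.array([dep(f,x,y,T) for x,y in zip(xs,ys)])
for lo,hi in [(0.024,0.038)]:
    Q=P[(P[:,2]>lo)&(P[:,2]<hi)]
    print(len(Q),np.median(Q,0).round(4),cv2.minAreaRect(Q[:,:2].astype(np.float32)))
print('z pct',np.percentile(P[:,2],[2,25,50,75,98]).round(4))
r=cv2.minAreaRect(np.c_[xs,ys].astype(np.float32));b=cv2.boxPoints(r);print(b,[onz(f,u,v,.032,T).round(4)[:2] for u,v in b])
plan((.42,.333,.2),12.5)
E
python3 lv.py w1
```

```text
[ 314   96   27  150 3733] [327.15617466 168.66005893]
2346 [0.4095 0.3292 0.0317] ((0.4201294779777527, 0.33185023069381714), (0.15642282366752625, 0.025746293365955353), 13.124744415283203)
z pct [0.03   0.0314 0.0353 0.0392 0.0414]
[[314.  96.]
 [340.  96.]
 [340. 245.]
 [314. 245.]] [array([0.3468, 0.3021]), array([0.3413, 0.3264]), array([0.4921, 0.3629]), array([0.4982, 0.3354])]
pos [0.4201 0.323  0.2026] rot [-8.995e+01 -5.000e-02  1.265e+01] t 2.28 F [-0.5  0.  -0.5] w 0.0876
tool shift mm [2.1 2.6 9.8] turn about tool y 0.15 tilt err vec [-0.05  0.    0.05] rows 1.0
```

View pics/w1.png

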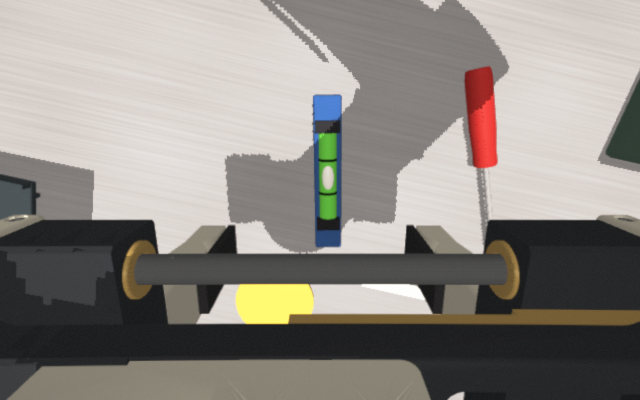

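The level fills (314–340, 96–245) in the image, centred between the fingers and aligned with the tool x axis. I'll go down onto it.

>>> move_arm(deltas=[{"dp": [2, 37, 9], "rotation": [0, -0.4, 0]}, {"dp": [0, 38, 0], "rotation": [0, 0, 0]}, {"dp": [0, 38, 0], "rotation": [0, 0, 0]}, {"dp": [0, 34, 0], "rotation": [0, 0, 0]}, {"dp": [0, 24, 0], "rotation": [0, 0, 0]}])

```text
t: 2.7
eef_pos: [0.4252, 0.3365, 0.0344]
ee_rot: [-1.559, -0.015, 0.23]
force: [-0.9, 0.1, 0.1]
width: 0.0873
```

```bash
python3 -c "
from h import *
plan((.42,.332,.008),13.1)"
```

```text
pos [0.4252 0.3365 0.0344] rot [-89.33  -0.84  13.21] t 2.7 F [-0.9  0.1  0.1] w 0.0873
tool shift mm [-6.5 26.3 -3.5] turn about tool y 0.11 tilt err vec [-0.67  0.    0.84] rows 1.0
```

>>> move_arm(deltas=[{"dp": [-3, 12, -2], "rotation": [-0.7, 0, 0.8]}, {"dp": [-2, 9, -1], "rotation": [0, 0, 0]}, {"dp": [0, 4, 0], "rotation": [0, 0, 0]}])

```text
t: 2.95
eef_pos: [0.4199, 0.327, 0.004]
ee_rot: [-1.579, 0.008, 0.228]
force: [-0.1, -0.8, 0.3]
width: 0.0876
```

```bash
python3 -c "
from h import *
plan((.42,.332,.008),13.1)"
```

```text
pos [0.4199 0.327  0.004 ] rot [-90.49   0.44  13.04] t 2.95 F [-0.1 -0.8  0.3] w 0.0876
tool shift mm [ 1.2 -4.   4.9] turn about tool y -0.06 tilt err vec [ 0.49  0.   -0.44] rows 1.0
```

>>> move_arm(deltas=[{"dp": [1, -4, 4], "rotation": [0.4, 0, -0.4]}, {"dp": [0, 0, 0], "rotation": [0, 0, 0]}])

```text
t: 3.12
eef_pos: [0.4207, 0.3306, 0.0084]
ee_rot: [-1.573, 0.001, 0.227]
force: [0.9, 1.0, 0.6]
width: 0.0876
```

>>> move_arm(deltas=[{"dp": [0, 0, 0], "rotation": [0, 0, 0]}, {"dp": [0, 0, 0], "rotation": [0, 0, 0]}, {"dp": [0, 0, 0], "rotation": [0, 0, 0]}, {"dp": [0, 0, 0], "rotation": [0, 0, 0]}, {"dp": [0, 0, 0], "rotation": [0, 0, 0]}], jaw=255, squeeze=25)

```text
t: 3.53
eef_pos: [0.4228, 0.3334, 0.0134]
ee_rot: [-1.568, -0.005, 0.227]
force: [0.8, -0.2, 0.8]
width: 0.06
```

```bash
python3 -c "
from h import *
plan((.42,.332,.008),13.1)"
```

```text
pos [0.4228 0.3334 0.0134] rot [-89.82  -0.27  13.02] t 3.53 F [ 0.8 -0.2  0.8] w 0.06
tool shift mm [-3.1  5.4 -0.7] turn about tool y -0.08 tilt err vec [-0.18  0.    0.27] rows 1.0
```

>>> move_arm(deltas=[{"dp": [-2, 4, -1], "rotation": [0, 0, 0]}, {"dp": [0, 0, 0], "rotation": [0, 0, 0]}, {"dp": [0, 0, 0], "rotation": [0, 0, 0]}, {"dp": [0, 0, 0], "rotation": [0, 0, 0]}, {"dp": [0, 0, 0], "rotation": [0, 0, 0]}])

```text
t: 3.95
eef_pos: [0.4209, 0.332, 0.0095]
ee_rot: [-1.567, -0.005, 0.228]
force: [0.4, 0.6, 1.9]
width: 0.0281
```

>>> move_arm(deltas=[{"dp": [0, 0, 0], "rotation": [0, 0, 0]}, {"dp": [0, 0, 0], "rotation": [0, 0, 0]}, {"dp": [0, 0, 0], "rotation": [0, 0, 0]}])

```text
t: 4.2
eef_pos: [0.4209, 0.332, 0.0095]
ee_rot: [-1.567, -0.005, 0.228]
force: [-0.5, 0.5, 1.1]
width: 0.0279
```

```bash
python3 -c "
from h import *
plan((.42,.332,.008),13.1)"
```

```text
pos [0.4209 0.332  0.0095] rot [-89.8   -0.3   13.06] t 4.2 F [-0.5  0.5  1.1] w 0.0279
tool shift mm [-0.9  1.5  0.2] turn about tool y -0.04 tilt err vec [-0.2  0.   0.3] rows 1.0
```

>>> move_arm(deltas=[{"dp": [0, -20, 0], "rotation": [0, 0, 0]}, {"dp": [0, -38, 0], "rotation": [0, 0, 0]}, {"dp": [0, -40, 0], "rotation": [0, 0, 0]}, {"dp": [0, -40, 0], "rotation": [0, 0, 0]}, {"dp": [0, -38, 0], "rotation": [0, 0, 0]}], squeeze=30)

```text
t: 4.62
eef_pos: [0.4152, 0.3248, 0.1802]
ee_rot: [-1.583, 0.014, 0.225]
force: [0.9, 1.0, -2.6]
width: 0.0277
```

>>> move_arm(deltas=[{"dp": [0, -12, 0], "rotation": [0, -7, 0]}, {"dp": [0, 0, 0], "rotation": [0, -7, 0]}, {"dp": [0, 0, 0], "rotation": [0, -7, 0]}, {"dp": [0, 0, 0], "rotation": [0, -7, 0]}, {"dp": [0, 0, 0], "rotation": [0, -7, 0]}])

```text
t: 5.03
eef_pos: [0.4171, 0.3275, 0.203]
ee_rot: [-1.57, 0.004, 0.848]
force: [0.6, -0.8, -3.3]
width: 0.028
```

```bash
python3 -c "
from h import *
plan((.589,-.045,.19),89.5)"
```

```text
pos [0.4171 0.3275 0.203 ] rot [-89.94   0.23  48.61] t 5.03 F [ 0.6 -0.8 -3.3] w 0.028
tool shift mm [-165.8   13.3 -375.3] turn about tool y -40.89 tilt err vec [-0.06 -0.   -0.23] rows 11.0
```

>>> move_arm(deltas=[{"dp": [-18, 0, -34], "rotation": [0, -7, 0]}, {"dp": [-22, 0, -32], "rotation": [0, -7, 0]}, {"dp": [-26, 0, -29], "rotation": [0, -7, 0]}, {"dp": [-29, 0, -26], "rotation": [0, -7, 0]}, {"dp": [-32, 0, -22], "rotation": [0, -7, 0]}])

```text
t: 5.45
eef_pos: [0.4804, 0.1568, 0.2007]
ee_rot: [-1.565, 0.003, 1.435]
force: [1.7, 0.3, -2.3]
width: 0.0283
```

```bash
python3 -c "
from h import *
plan((.589,-.045,.19),89.5)"
```

```text
pos [0.4804 0.1568 0.2007] rot [-89.64   0.17  82.23] t 5.45 F [ 1.7  0.3 -2.3] w 0.0283
tool shift mm [-185.2   10.4 -134.9] turn about tool y -7.27 tilt err vec [-0.36 -0.   -0.17] rows 7.0
```

>>> move_arm(deltas=[{"dp": [-32, 0, -23], "rotation": [0, -5, 0]}, {"dp": [-34, 0, -21], "rotation": [0, -2, 0]}, {"dp": [-34, 0, -21], "rotation": [0, 0, 0]}, {"dp": [-34, 0, -20], "rotation": [-0.3, 0, -1]}, {"dp": [-28, 0, -17], "rotation": [0, 0, -1]}])

```text
t: 5.87
eef_pos: [0.5756, -0.0179, 0.1979]
ee_rot: [-1.566, -0.034, 1.574]
force: [0.6, 1.7, -1.9]
width: 0.0277
```

```bash
python3 -c "
from h import *
plan((.589,-.045,.15),89.5)"
```

```text
pos [ 0.5756 -0.0179  0.1979] rot [-89.71  -1.96  90.19] t 5.87 F [ 0.6  1.7 -1.9] w 0.0277
tool shift mm [-28.7  46.9 -13.5] turn about tool y 0.69 tilt err vec [-0.29  0.    1.96] rows 2.0
```

>>> move_arm(deltas=[{"dp": [-20, 10, -10], "rotation": [0, 0, 0]}, {"dp": [-6, 20, -3], "rotation": [0, 0, 0]}, {"dp": [0, 15, 0], "rotation": [0, 0, 0]}, {"dp": [0, 0, 0], "rotation": [0, 0, 0]}])

```text
t: 6.2
eef_pos: [0.5906, -0.052, 0.1478]
ee_rot: [-1.563, -0.035, 1.563]
force: [-1.2, 0.1, -3.7]
width: 0.0276
```

```bash
python3 -c "
from h import *
plan((.589,-.045,.093),89.5)
f=arm.grab_frame('wrist');save('w2',f);f=arm.grab_frame('top');save('t2',f)
"
```

```text
pos [ 0.5906 -0.052   0.1478] rot [-89.57  -2.01  89.57] t 6.2 F [-1.2  0.1 -3.7] w 0.0276
tool shift mm [ 5.  55.   1.2] turn about tool y 0.07 tilt err vec [-0.43  0.01  2.01] rows 2.0
```

View pics/w2.png

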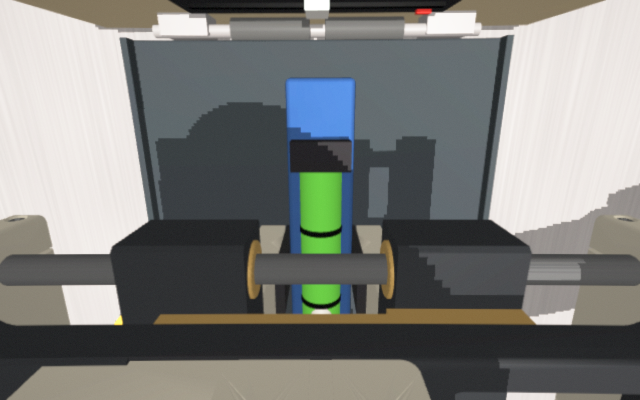

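View pics/t2.png

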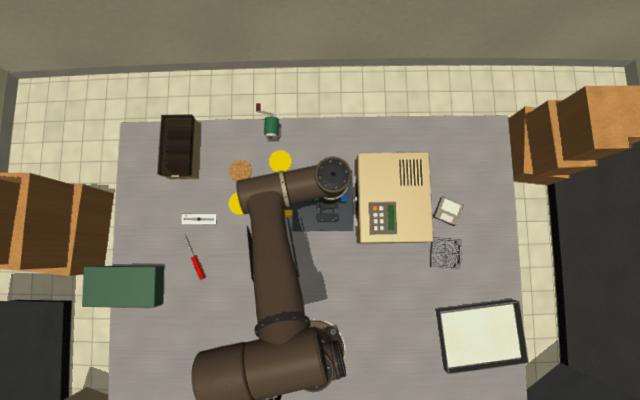

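The wrist view shows the level square to the shelf and centred (columns 287–355, with guides at 125 and 510). I'll lower it now.

>>> move_arm(deltas=[{"dp": [3, 15, 0], "rotation": [0, 0, 0]}, {"dp": [0, 15, 0], "rotation": [0, 0, 0]}, {"dp": [0, 10, 0], "rotation": [0, 0, 0]}, {"dp": [0, 4, 0], "rotation": [0, 0, 0]}])

```text
t: 6.63
eef_pos: [0.5946, -0.0443, 0.1113]
ee_rot: [-1.575, -0.035, 1.569]
force: [-0.7, 1.1, -3.3]
width: 0.0275
```

```bash
python3 -c "
from h import *
plan((.589,-.045,.092),89.5)
"
```

```text
pos [ 0.5946 -0.0443  0.1113] rot [-90.25  -2.03  89.93] t 6.63 F [-0.7  1.1 -3.3] w 0.0275
tool shift mm [-1.4 19.3  5.7] turn about tool y 0.43 tilt err vec [ 0.25 -0.    2.03] rows 1.0
```

>>> move_arm(deltas=[{"dp": [0, 7, 3], "rotation": [0, 0, 0]}, {"dp": [0, 6, 1], "rotation": [0, 0, 0]}, {"dp": [0, 3, 0], "rotation": [0, 0, 0]}])

```text
t: 6.88
eef_pos: [0.5914, -0.0424, 0.0962]
ee_rot: [-1.578, -0.036, 1.572]
force: [-0.5, 0.8, -2.4]
width: 0.028
```

>>> move_arm(deltas=[{"dp": [0, 3, 0], "rotation": [0, 0, 0]}, {"dp": [0, 2, 0], "rotation": [0, 0, 0]}])

```text
t: 7.05
eef_pos: [0.5915, -0.0419, 0.0912]
ee_rot: [-1.578, -0.036, 1.572]
force: [-0.2, 0.2, -2.2]
width: 0.0276
```

```bash
python3 -c "
from h import *
plan((.589,-.045,.092),89.5)
f=arm.grab_frame('side');save('s3',f);a=f['pixels'][150:290,220:400,::-1];cv2.imwrite('pics/s3c.png',cv2.resize(a,None,fx=4,fy=4,interpolation=2))
"
```

```text
pos [ 0.5915 -0.0419  0.0912] rot [-90.44  -2.04  90.09] t 7.05 F [-0.2  0.2 -2.2] w 0.0276
tool shift mm [-3.  -0.9  2.5] turn about tool y 0.59 tilt err vec [ 0.44 -0.01  2.04] rows 1.0
```

View pics/s3c.png

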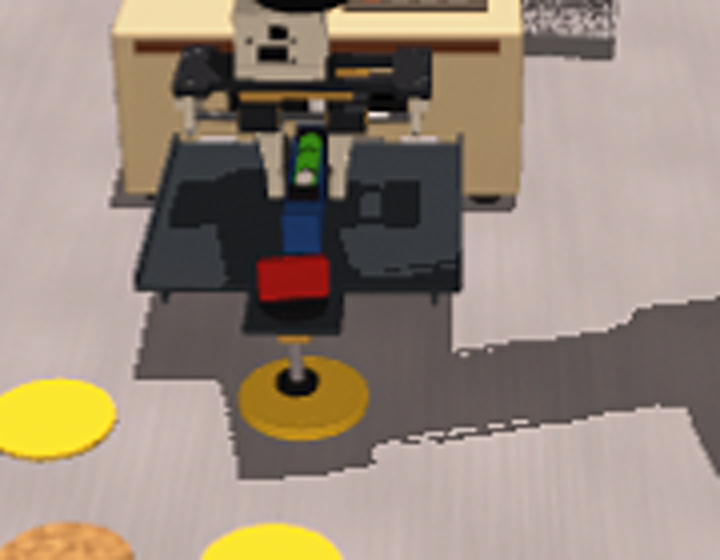

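Still about 1 mm above the shelf, with the force unchanged. I'll lower a little more and watch the force.

>>> move_arm(deltas=[{"dp": [0, 3, 0], "rotation": [0, 0, 0]}, {"dp": [0, 2, 0], "rotation": [0, 0, 0]}])

```text
t: 7.27
eef_pos: [0.592, -0.0417, 0.0874]
ee_rot: [-1.579, -0.036, 1.573]
force: [-7.3, 3.8, 13.4]
width: 0.0284
```

>>> move_arm(deltas=[{"dp": [0, -2, 0], "rotation": [0, 0, 0]}, {"dp": [0, 0, 0], "rotation": [0, 0, 0]}, {"dp": [0, 0, 0], "rotation": [0, 0, 0]}, {"dp": [0, 0, 0], "rotation": [0, 0, 0]}], jaw=60)

```text
t: 7.6
eef_pos: [0.5938, -0.0418, 0.0913]
ee_rot: [-1.584, -0.036, 1.574]
force: [-0.8, -0.7, -0.4]
width: 0.0487
```

>>> move_arm(deltas=[{"dp": [0, 0, 0], "rotation": [0, 0, 0]}, {"dp": [0, -15, 0], "rotation": [0, 0, 0]}, {"dp": [0, -30, 0], "rotation": [0, 0, 0]}, {"dp": [0, -38, 0], "rotation": [0, 0, 1]}, {"dp": [0, -30, 0], "rotation": [0, 0, 1]}])

```text
t: 8.02
eef_pos: [0.5882, -0.0468, 0.1996]
ee_rot: [-1.569, 0.002, 1.57]
force: [1.4, 0.6, 0.2]
width: 0.0665
```

```bash
python3 -c "
from h import *
plan((.5876,.112,.2),8)
for n in ['wrist','side','top']:
  f=arm.grab_frame(n);save(n+'4',f)
  if n=='side': a=f['pixels'][150:290,220:400,::-1];cv2.imwrite('pics/s4c.png',cv2.resize(a,None,fx=4,fy=4,interpolation=2))
"
```

```text
pos [ 0.5882 -0.0468  0.1996] rot [-89.87   0.1   89.96] t 8.02 F [1.4 0.6 0.2] w 0.0665
tool shift mm [158.8  -0.7   0.7] turn about tool y 81.96 tilt err vec [-0.13 -0.   -0.1 ] rows 12.0
```

View pics/s4c.png

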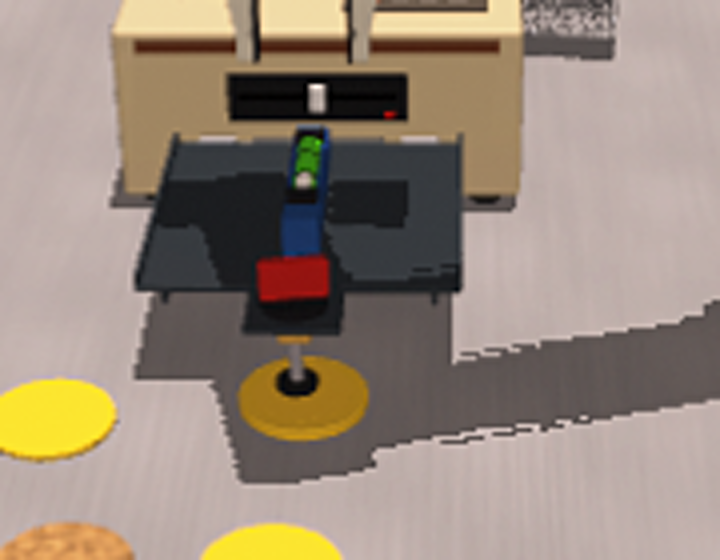

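View pics/wrist4.png

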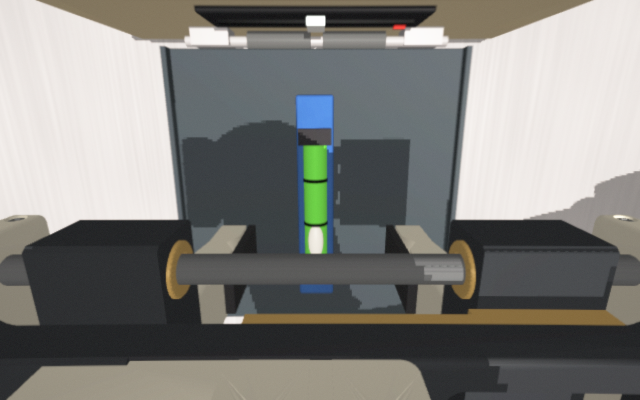

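View pics/top4.png

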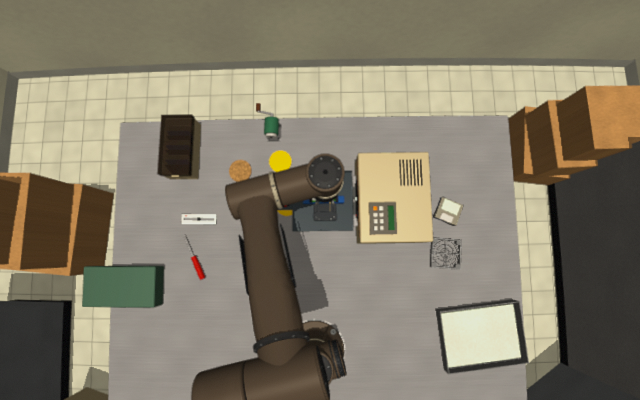

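Run:
```python
from h import *
f=arm.grab_frame('side')
a=f['pixels'][215:270,265:330,::-1];cv2.imwrite('pics/s5c.png',cv2.resize(a,None,fx=10,fy=10,interpolation=2))
for v in (246,247,248,249,250):
    o,d=ray(f,294.2,v);k=(.115+.016-o[1])/d[1];print(v,(o+k*d).round(4))
H,S,V=cv2.split(cv2.cvtColor(f['pixels'],cv2.COLOR_RGB2HSV))
m=((H<5)|(H>174))&(S>180)&(V>90);m[:,:270]=0;m[:,320:]=0;m[240:]=0;m[:205]=0
ys,xs=np.nonzero(m);print(xs.min(),xs.max(),ys.min(),ys.max())
P=np.array([dep(f,x,y) for x,y in zip(xs,ys)]);print(np.percentile(P,[3,50,97],axis=0).round(4))
Q=P[P[:,2]>.118];print(np.polyfit(Q[:,0],Q[:,1],1))
```

```text
246 [0.588  0.131  0.0311]
247 [0.5881 0.131  0.0276]
248 [0.5882 0.131  0.024 ]
249 [0.5884 0.131  0.0205]
250 [0.5885 0.131  0.017 ]
284 301 214 224
[[0.5673 0.1071 0.0979]
 [0.5899 0.1149 0.1136]
 [0.6123 0.1227 0.1267]]
[-5.54978784  3.39900994]
```

View pics/s5c.png

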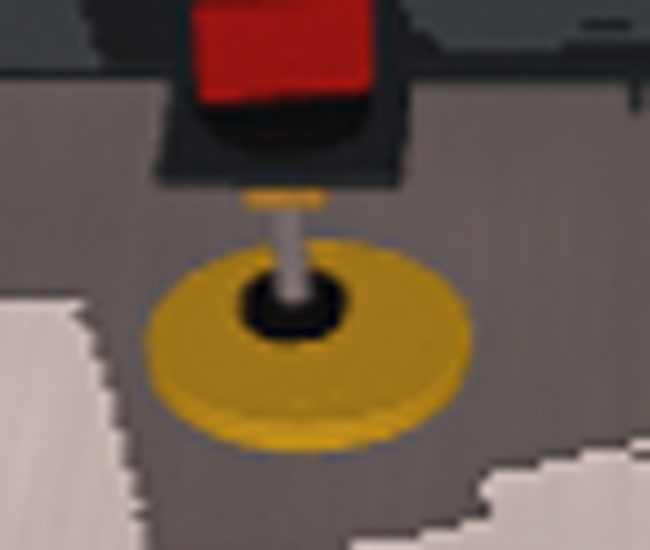

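The pad's underside sits about 11 mm above the coaster, so the knob probably needs about +0.9 rad clockwise. I'll approach the wing with the tool at yaw of about 188°, which leaves the last joint plenty of clockwise range.

>>> move_arm(deltas=[{"dp": [34, 0, 0], "rotation": [0, -7, 0]}, {"dp": [34, 0, 4], "rotation": [0, -7, 0]}, {"dp": [33, 0, 8], "rotation": [0, -7, 0]}, {"dp": [31, 0, 12], "rotation": [0, -7, 0]}, {"dp": [12, 0, 7], "rotation": [0, -7, 0]}], jaw=60)

```text
t: 8.63
eef_pos: [0.5273, 0.0839, 0.1915]
ee_rot: [-1.561, -0.004, 2.191]
force: [-0.3, -0.5, -0.1]
width: 0.0671
```

>>> move_arm(deltas=[{"dp": [0, 0, 0], "rotation": [0, -7, 0]}, {"dp": [0, 0, 0], "rotation": [0, -7, 0]}, {"dp": [0, 0, 0], "rotation": [0, -7, 0]}, {"dp": [0, 0, 0], "rotation": [0, -7, 0]}, {"dp": [0, 0, 0], "rotation": [0, -7, 0]}])

```text
t: 9.05
eef_pos: [0.5204, 0.086, 0.185]
ee_rot: [-1.559, -0.018, 2.815]
force: [0.7, 0.5, 0.1]
width: 0.0673
```

```bash
python3 -c "
from h import *
plan((.5885,.115,.2),188)
"
```

```text
pos [0.5204 0.086  0.185 ] rot [-89.34  -1.03 161.3 ] t 9.05 F [0.7 0.5 0.1] w 0.0673
tool shift mm [-54.9 -16.6 -49.1] turn about tool y -26.7 tilt err vec [-0.66  0.01  1.03] rows 4.0
```

>>> move_arm(deltas=[{"dp": [-18, -8, -16], "rotation": [-0.6, -7, 1]}, {"dp": [-20, -5, -14], "rotation": [0, -7, 0]}, {"dp": [-20, 0, -12], "rotation": [0, -7, 0]}, {"dp": [0, 0, 0], "rotation": [0, -5, 0]}, {"dp": [0, 0, 0], "rotation": [0, 0, 0]}])

```text
t: 9.47
eef_pos: [0.5845, 0.1149, 0.1902]
ee_rot: [-1.57, -0.012, -2.996]
force: [0.1, -0.9, 0.1]
width: 0.067
```

```bash
cat > kn.py <<'E'
from h import *
import sys
s=arm.get_state();f=arm.grab_frame('wrist');T=toolT(s)@np.array(f['mount']);n=sys.argv[1]
save(n,f)
H,S,V=cv2.split(cv2.cvtColor(f['pixels'],cv2.COLOR_RGB2HSV))
m=(((H<5)|(H>174))&(S>180)&(V>60)).astype(np.uint8)
c,l,st,ce=cv2.connectedComponentsWithStats(m)
for i in range(1,c):
    if st[i,4]<80: continue
    ys,xs=np.nonzero(l==i)
    P=np.array([dep(f,x,y,T) for x,y in zip(xs,ys)])
    top=P[P[:,2]>np.percentile(P[:,2],98)-.004]
    print(st[i],ce[i],'z98',np.percentile(P[:,2],98).round(4),'top mean',top.mean(0).round(4),cv2.minAreaRect(top[:,:2].astype(np.float32)))
plan((.5885,.115,.2),188)
E
python3 kn.py w6
```

```text
[ 320  154   19   71 1262] [328.88193344 188.31141046] z98 0.1243 top mean [0.5935 0.1098 0.1238] ((0.612612783908844, 0.11272867023944855), (0.08976960927248001, 0.01241210289299488), 8.914166450500488)
pos [0.5843 0.1148 0.1899] rot [ -89.92   -0.74 -171.97] t 9.52 F [ 0.1 -0.5 -0.2] w 0.0672
tool shift mm [ -4.1 -10.2   0.4] turn about tool y 0.03 tilt err vec [-0.08  0.    0.74] rows 1.0
```

View pics/w6.png

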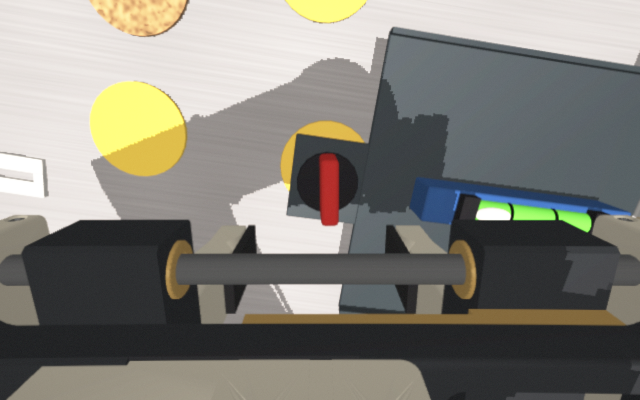

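Run:
```python
from h import *
s=arm.get_state();f=arm.grab_frame('wrist');T=toolT(s)@np.array(f['mount'])
print('wing top ends',onz(f,329,156,.121,T).round(4),onz(f,330,222,.121,T).round(4),'far/near bottom', onz(f,327,182,.092,T).round(4))
plan((.589,.109,.12),188)
```

```text
wing top ends [0.6177 0.1135 0.121 ] [0.5693 0.1056 0.121 ] far/near bottom [0.5917 0.1105 0.092 ]
pos [0.5839 0.1146 0.1903] rot [ -89.92   -0.72 -172.09] t 9.57 F [-0.6  0.5 -0.7] w 0.067
tool shift mm [-5.2 70.2  6.2] turn about tool y -0.09 tilt err vec [-0.08  0.    0.72] rows 2.0
```

The wing's ends are at (329,156) and (330,222). That gives a 49 mm length, which fits, with its centre at about (0.590, 0.1095) and its yaw at 9°. Descending.

>>> move_arm(deltas=[{"dp": [-4, 22, 4], "rotation": [0, -0.5, 0.6]}, {"dp": [-2, 24, 1], "rotation": [0, 0, 0]}, {"dp": [0, 15, 0], "rotation": [0, 0, 0]}, {"dp": [0, 8, 0], "rotation": [0, 0, 0]}])

```text
t: 9.9
eef_pos: [0.5897, 0.1095, 0.1205]
ee_rot: [-1.571, 0.002, -3.008]
force: [-1.2, 0.2, -0.2]
width: 0.067
```

```bash
python3 -c "
from h import *
plan((.590,.1095,.097),189)
"
```

```text
pos [0.5897 0.1095 0.1205] rot [-8.9990e+01  9.0000e-02 -1.7237e+02] t 9.9 F [-1.2  0.2 -0.2] w 0.067
tool shift mm [-0.3 23.5  0. ] turn about tool y -1.37 tilt err vec [-0.01 -0.   -0.09] rows 1.0
```

>>> move_arm(deltas=[{"dp": [0, 10, 0], "rotation": [0, -1.3, 0]}, {"dp": [0, 7, 0], "rotation": [0, 0, 0]}, {"dp": [0, 3, 0], "rotation": [0, 0, 0]}], jaw=90)

```text
t: 10.15
eef_pos: [0.5879, 0.1085, 0.098]
ee_rot: [-1.57, -0.001, -2.988]
force: [-0.7, 0.6, -0.9]
width: 0.0579
```

```bash
python3 -c "
from h import *
plan((.590,.1095,.097),189)
"
```

```text
pos [0.5879 0.1085 0.098 ] rot [-8.9950e+01 -5.0000e-02 -1.7123e+02] t 10.15 F [-0.7  0.6 -0.9] w 0.0579
tool shift mm [-2.2  1.  -0.7] turn about tool y -0.23 tilt err vec [-0.05  0.    0.05] rows 1.0
```

Now I'll close on the wing.

>>> move_arm(deltas=[{"dp": [-1, 1, 0], "rotation": [0, 0, 0]}, {"dp": [0, 0, 0], "rotation": [0, 0, 0]}, {"dp": [0, 0, 0], "rotation": [0, 0, 0]}, {"dp": [0, 0, 0], "rotation": [0, 0, 0]}, {"dp": [0, 0, 0], "rotation": [0, 0, 0]}], jaw=255, squeeze=40)

```text
t: 10.57
eef_pos: [0.5899, 0.1092, 0.0985]
ee_rot: [-1.57, 0.001, -2.989]
force: [-0.0, 0.2, -0.1]
width: 0.0285
```

>>> move_arm(deltas=[{"dp": [0, 0, 0], "rotation": [0, 0, 0]}, {"dp": [0, 0, 0], "rotation": [0, 0, 0]}, {"dp": [0, 0, 0], "rotation": [0, 0, 0]}, {"dp": [0, 0, 0], "rotation": [0, 0, 0]}])

```text
t: 10.9
eef_pos: [0.5905, 0.1097, 0.0995]
ee_rot: [-1.572, 0.004, -2.99]
force: [1.4, -1.3, -2.1]
width: 0.0126
```

>>> move_arm(deltas=[{"dp": [0, 4, 0], "rotation": [0, 0, 0]}, {"dp": [0, 4, 0], "rotation": [0, 0, 0]}, {"dp": [0, 4, 0], "rotation": [0, 0, 0]}])

```text
t: 11.15
eef_pos: [0.591, 0.1104, 0.0908]
ee_rot: [-1.572, 0.006, -2.988]
force: [-20.8, 1.9, 53.9]
width: 0.0127
```

>>> move_arm(deltas=[{"dp": [0, 3, 0], "rotation": [0, 0, 0]}, {"dp": [0, 3, 0], "rotation": [0, 0, 0]}])

```text
t: 11.32
eef_pos: [0.5909, 0.1105, 0.0913]
ee_rot: [-1.57, 0.008, -2.985]
force: [-13.0, 0.9, 27.5]
width: 0.0129
```

>>> move_arm(deltas=[{"dp": [0, 2, 0], "rotation": [0, 0, 0]}, {"dp": [0, 2, 0], "rotation": [0, 0, 0]}, {"dp": [0, 2, 0], "rotation": [0, 0, 0]}, {"dp": [0, 2, 0], "rotation": [0, 0, 0]}, {"dp": [0, 2, 0], "rotation": [0, 0, 0]}])

```text
t: 11.73
eef_pos: [0.5908, 0.1105, 0.0914]
ee_rot: [-1.569, 0.013, -2.981]
force: [-10.1, 1.0, 21.2]
width: 0.0126
```

Run:
```python
from h import *
f=arm.grab_frame('side');save('s7',f);a=f['pixels'][150:290,220:400,::-1];cv2.imwrite('pics/s7c.png',cv2.resize(a,None,fx=4,fy=4,interpolation=2))
f=arm.grab_frame('top');save('t7',f);a=f['pixels'][130:270,220:400,::-1];cv2.imwrite('pics/t7c.png',cv2.resize(a,None,fx=4,fy=4,interpolation=2))
f=arm.grab_frame('wrist');save('w7',f)
print(arm.get_state()['force'])
```

```text
[-9.06640243  1.05227035 19.95041057]
```

View pics/s7c.png

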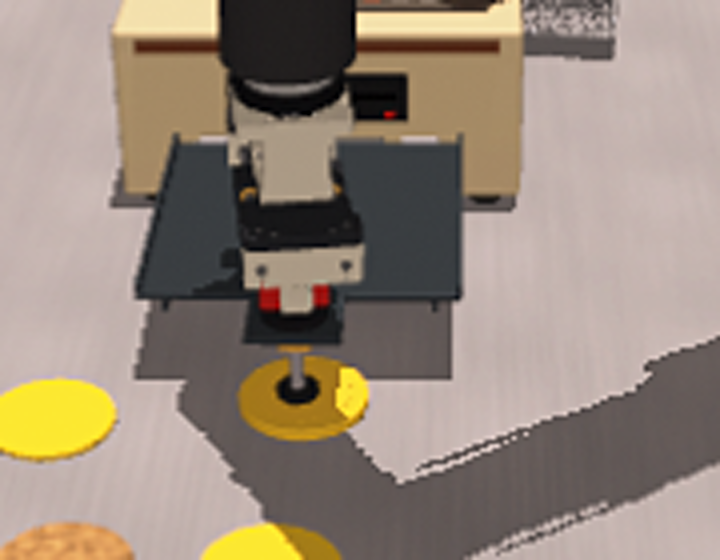

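View pics/t7c.png

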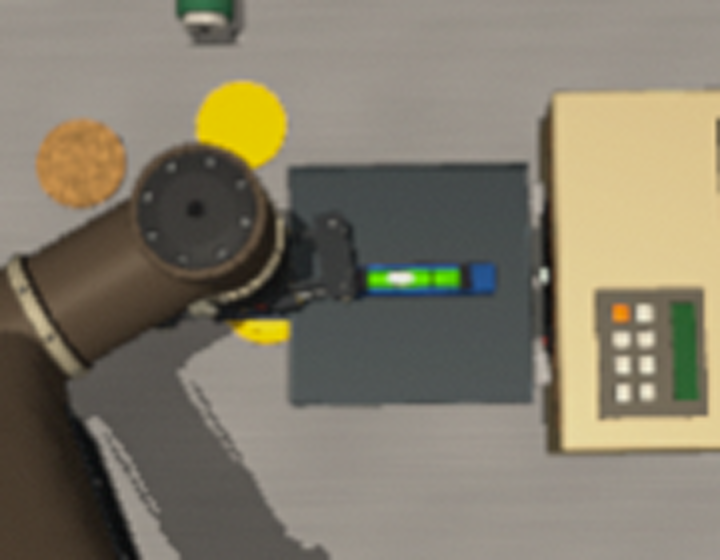

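View pics/w7.png

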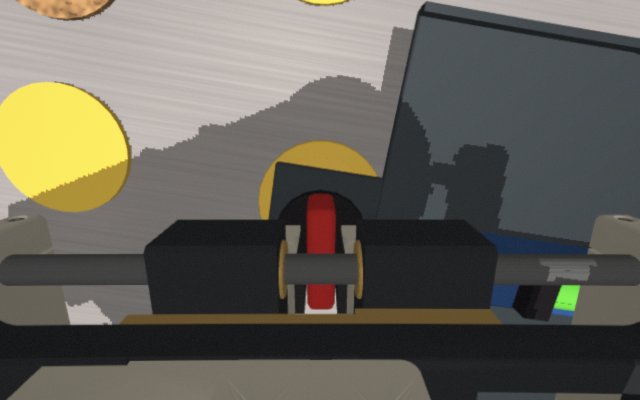

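```bash
cat > bub.py <<'E'
from h import *
import sys
def bub(name):
    f=arm.grab_frame('top');save(name,f)
    px=f['pixels'];a=px[130:270,220:400,::-1];cv2.imwrite('pics/'+name+'c.png',cv2.resize(a,None,fx=4,fy=4,interpolation=2))
    H,S,V=cv2.split(cv2.cvtColor(px,cv2.COLOR_RGB2HSV))
    roi=np.zeros(H.shape,bool);roi[185:215,300:352]=1
    green=(H>38)&(H<75)&(S>120)&(V>80)&roi
    blue=(H>100)&(H<125)&(S>130)&(V>60)&roi
    vy,vx=np.nonzero(green);v0=np.median(vy);print('vial row',v0,'cols',vx.min(),vx.max())
    r=slice(int(v0)-1,int(v0)+2)
    rw=px[r,:,:].astype(float).mean(0)
    for u in range(308,348): print(u,rw[u].astype(int),end='; ')
    print()
    # whiteness: red channel min(r,b) weight
    w=np.minimum(rw[:,0],rw[:,2]); cols=np.arange(300,352)
    ww=np.clip(w[cols]-90,0,None); ww[(cols<vx.min())|(cols>vx.max())]=0
    ub=(ww*cols).sum()/ww.sum()
    by,bx=np.nonzero(blue)
    print('bubble u',ub,'blue max',bx.max(),'bubble world y',onz(f,ub,v0,.114)[1].round(4),'end y',onz(f,bx.max()+.5,v0,.108)[1].round(4))
    s=arm.get_state();print(s['eef_pos'].round(4),np.degrees(s['ee_rot']).round(2),s['force'].round(1),s['moment'].round(2),s['q'].round(2),s['t'])
bub(sys.argv[1])
E
python3 bub.py b1
```

```text
vial row 199.0 cols 311 334
308 [43 44 43]; 309 [34 32 34]; 310 [41 38 39]; 311 [47 76 35]; 312 [ 70 163  14]; 313 [ 88 208   7]; 314 [ 89 209   5]; 315 [ 89 208   4]; 316 [120 208  71]; 317 [175 213 149]; 318 [206 213 191]; 319 [212 215 199]; 320 [211 220 197]; 321 [206 220 188]; 322 [176 218 145]; 323 [117 215  58]; 324 [ 91 216   0]; 325 [ 89 214   0]; 326 [ 88 212   0]; 327 [ 70 167   1]; 328 [ 70 166   4]; 329 [ 89 213   0]; 330 [ 89 214   0]; 331 [ 85 209   0]; 332 [ 82 205   0]; 333 [ 79 199   0]; 334 [ 64 151  10]; 335 [44 66 33]; 336 [41 38 41]; 337 [40 51 70]; 338 [ 39  73 119]; 339 [ 37  83 142]; 340 [ 39  84 143]; 341 [ 38  84 143]; 342 [ 37  82 141]; 343 [ 43  72 114]; 344 [61 70 78]; 345 [74 79 78]; 346 [73 79 78]; 347 [73 79 79]; 
bubble u 319.469298245614 blue max 343 bubble world y -0.0283 end y -0.1214
[0.5908 0.1104 0.0914] [ -89.92    0.74 -170.83] [-9.1  1.  20.2] [ 0.43  3.82 -0.04] [ 0.51  0.35 -0.34  0.01 -0.87  1.21] 11.9333
```

In the top view the bubble is at u=319.5 and the vial centre at about 323 (right line at 327.5, level end at 343.7). That puts it about 14 mm toward the free end, so the knob needs about 0.9 rad counter-clockwise. I'll turn it while pressing.

>>> move_arm(deltas=[{"dp": [0.4, 2, 0], "rotation": [0, -6, -0.3]}, {"dp": [0.4, 2, 0], "rotation": [0, -6, -0.3]}, {"dp": [0, 2, 0], "rotation": [0, -6, -0.2]}, {"dp": [0, 2, 0], "rotation": [0, -6, 0]}], squeeze=55)

```text
t: 12.27
eef_pos: [0.591, 0.1102, 0.0904]
ee_rot: [-1.565, 0.002, -2.548]
force: [-9.1, 0.9, 19.4]
width: 0.0126
```

```bash
python3 -c "
from h import *
plan((.5905,.11,.09),230)
s=arm.get_state();print(s['moment'],s['q'])
f=arm.grab_frame('wrist');save('w8',f)
"
```

```text
pos [0.591  0.1102 0.0904] rot [-8.9690e+01  1.0000e-01 -1.4597e+02] t 12.27 F [-9.1  0.9 19.4] w 0.0126
tool shift mm [ 0.5  0.4 -0.1] turn about tool y -15.97 tilt err vec [-0.31 -0.   -0.1 ] rows 3.0
[ 0.36632677  3.48019975 -0.09138878] [ 0.5125493   0.35649358 -0.33364215  0.00675565 -0.87857465  1.64788236]
```

View pics/w8.png

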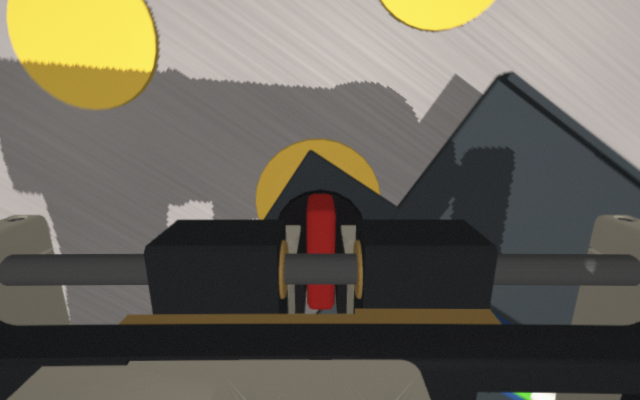

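The wing stays aligned with the jaws, so the knob is following. I'll carry on turning.

>>> move_arm(deltas=[{"dp": [0.4, 2, 0], "rotation": [-0.2, -6, 0]}, {"dp": [0, 2, 0], "rotation": [0, -6, 0]}, {"dp": [0, 2, 0], "rotation": [0, -6, 0]}, {"dp": [0, 2, 0], "rotation": [0, -6, 0]}, {"dp": [0, 2, 0], "rotation": [0, -3, 0]}])

```text
t: 12.73
eef_pos: [0.5913, 0.11, 0.0893]
ee_rot: [-1.564, 0.003, -2.043]
force: [-9.0, 0.9, 20.7]
width: 0.0125
```

>>> move_arm(deltas=[{"dp": [0, 2, 0], "rotation": [0, 0, 0]}, {"dp": [0, 2, 0], "rotation": [0, 0, 0]}, {"dp": [0, 2, 0], "rotation": [0, 0, 0]}, {"dp": [0, 2, 0], "rotation": [0, 0, 0]}, {"dp": [0, 2, 0], "rotation": [0, 0, 0]}])

```text
t: 13.15
eef_pos: [0.5912, 0.1101, 0.0892]
ee_rot: [-1.559, 0.004, -2.035]
force: [-9.9, 0.6, 20.7]
width: 0.0129
```

>>> move_arm(deltas=[{"dp": [0, 2, 0], "rotation": [0, 0, 0]}, {"dp": [0, 2, 0], "rotation": [0, 0, 0]}, {"dp": [0, 2, 0], "rotation": [0, 0, 0]}, {"dp": [0, 2, 0], "rotation": [0, 0, 0]}, {"dp": [0, 2, 0], "rotation": [0, 0, 0]}])

```text
t: 13.57
eef_pos: [0.5912, 0.11, 0.0892]
ee_rot: [-1.555, 0.006, -2.032]
force: [-9.5, 1.4, 21.0]
width: 0.0125
```

>>> move_arm(deltas=[{"dp": [0, 2, 0], "rotation": [0, 0, 0]}, {"dp": [0, 2, 0], "rotation": [0, 0, 0]}, {"dp": [0, 2, 0], "rotation": [0, 0, 0]}, {"dp": [0, 2, 0], "rotation": [0, 0, 0]}, {"dp": [0, 2, 0], "rotation": [0, 0, 0]}])

```text
t: 13.98
eef_pos: [0.5912, 0.11, 0.0892]
ee_rot: [-1.551, 0.007, -2.029]
force: [-8.5, 1.1, 20.3]
width: 0.0128
```

```bash
python3 bub.py b2
```

```text
vial row 199.0 cols 311 334
308 [ 37  67 111]; 309 [40 41 53]; 310 [42 43 37]; 311 [55 99 33]; 312 [ 77 174  13]; 313 [ 89 209   7]; 314 [ 88 208   5]; 315 [ 88 208   5]; 316 [ 89 209   5]; 317 [ 88 207   2]; 318 [ 66 160   3]; 319 [ 76 160  33]; 320 [151 211 122]; 321 [200 217 183]; 322 [213 220 201]; 323 [215 224 201]; 324 [211 223 196]; 325 [197 220 174]; 326 [149 215 116]; 327 [ 81 177  28]; 328 [ 73 175   0]; 329 [ 89 213   0]; 330 [ 87 211   0]; 331 [ 83 204   0]; 332 [ 82 205   0]; 333 [ 82 204   0]; 334 [ 67 157   7]; 335 [44 65 33]; 336 [40 37 43]; 337 [41 59 91]; 338 [ 39  78 131]; 339 [ 38  84 143]; 340 [ 38  84 142]; 341 [ 38  85 143]; 342 [ 38  84 143]; 343 [ 42  71 114]; 344 [63 71 78]; 345 [73 79 78]; 346 [74 80 79]; 347 [74 80 80]; 
bubble u 322.92625368731564 blue max 343 bubble world y -0.0417 end y -0.1214
[0.5912 0.1101 0.0892] [ -88.85    0.41 -116.25] [-7.9  0.7 21.1] [ 0.47  3.85 -0.15] [ 0.52  0.35 -0.35  0.02 -0.85  2.16] 14.0333
```

View pics/b2c.png

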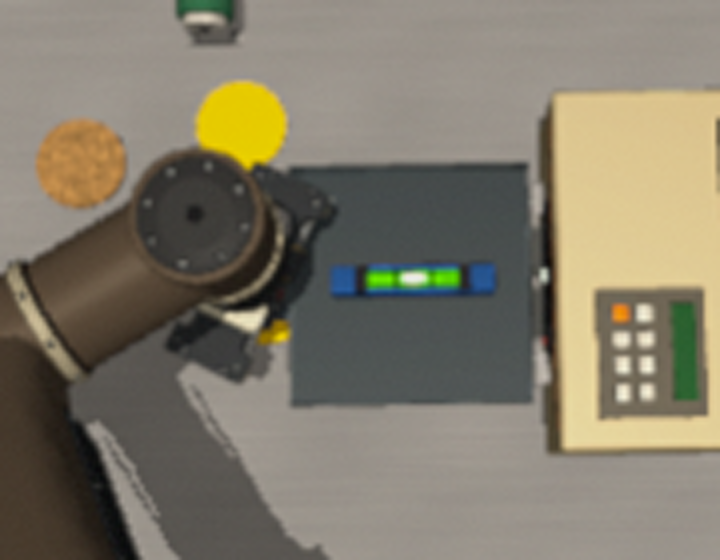

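The bubble is now at u=322.9. The lines are at about 318.4 and 327.5 (centre 323.0) and the level's middle is at about 323.1, so it's centred. One last check while the arm holds its push.

```bash
python3 - <<'E'
from h import *
for i in range(8): f=arm.grab_frame('side')
save('s9',f);a=f['pixels'][150:290,220:400,::-1];cv2.imwrite('pics/s9c.png',cv2.resize(a,None,fx=4,fy=4,interpolation=2))
H,S,V=cv2.split(cv2.cvtColor(f['pixels'],cv2.COLOR_RGB2HSV))
E
python3 bub.py b3 | tail -2
```

```text
bubble u 322.93183165382334 blue max 343 bubble world y -0.0417 end y -0.1214
[0.5912 0.1101 0.0892] [ -88.85    0.4  -116.25] [-8.8  0.1 21. ] [ 0.44  3.91 -0.06] [ 0.52  0.35 -0.35  0.02 -0.85  2.16] 14.4833
```

View pics/s9c.png

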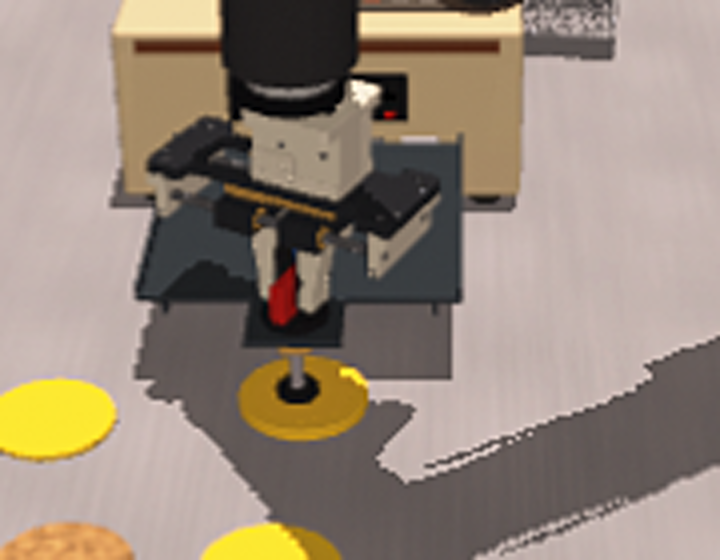

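The side view shows the foot on the coaster, which is unmoved (crop 240–368 as before), and the jaws on the wing. The 21 N push is steady and the bubble hasn't moved. Handing in.

```bash
python3 -c "
from h import *
print(arm.job_done())"
```

```text
the job is handed in; nothing more can be done
None
```

I laid the level on the middle of the shelf, pointing straight out from the machine, and let go of it. I then gripped the red wing, pressed the shelf down onto its foot on the yellow coaster, and turned the knob about 55° counter-clockwise. I handed the job in at about 14.5 s with the knob still gripped; no verdict was reported.

**Last checks:**
- **Bubble:** it was within about 0.5 mm of centre in the top view and had not moved over the last 0.45 s.
- **Push:** it held steady at about 21 N on the tool, with the wing gripped (12.8 mm opening).
- **Level:** it was lying free and square to the hinge, near the middle of the shelf.
- **Coaster:** the one under the foot showed no visible shift. I did not measure the other loose things again.

**What disagreed or stayed unproven:**
- My first estimate of the foot's height, from the side view, pointed to a clockwise turn. It was too coarse; the bubble showed counter-clockwise was right, and I followed the bubble.
- A sideways force of about 9 N remained on the tool, with about 1° of tilt. Both were well inside the limits.
- The force on the foot itself cannot be read directly. I inferred it from the push (21 N against 4 to 6 N of spring).

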